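Bolt the tool chest

ROBOT

A 6-joint arm with a two-finger parallel gripper is mounted at the origin on the work surface. World frame = base frame: x ahead of the robot, y to its left, z up, the work surface at z = 0. Lengths are in m, angles in degrees, forces in N, time in s.
With the tool pointing down it reaches from about 0.325 to 0.925 m from the base axis. Payload 3.1 kg.
Tool frame: the origin (TCP) lies on the centre line of the jaws, within the pads' length; the fingertips stand 17 mm ahead of it and the grasp point (between the pads) lies 2 mm behind it; z points along the fingers, y is the direction in which the jaws open and shut (so a half turn about z gives the same grasp; the last joint's range is limited). The gripper opens to 85 mm and grips with 20 to 120 N. Pads are 22 mm wide; open, the fingers measure 114 mm over their backs; the gripper's body (76 mm by 85 mm) begins 54 mm behind the grasp point. The pads swing forward as they close: fully open they stand 13 mm farther back than shut.
Start: joints at [67.54, 12.427, 92.441, -0, 75.132, -6.429], TCP at [0.173, 0.601, 0.248] pointing down, gripper open.
Joint ranges: [-157.48, 157.48], [-44.54, 120.13], [17.64, 146.25], [-64.5, 244.5], [7.68, 150.69], [-147.95, 147.95]. Speed limits (degrees/s): [159.86, 159.86, 180, 180, 180, 180].

INTERFACE

Orientations are given as a 3x3 rotation matrix whose columns are the frame's x, y, z axes.
In Python, from workcell import manip, optics gives the robot as it stands.
- The arm moves only by the shell command python3 -m pendant 'ROWS' [OPENING]. ROWS is JSON, a list of rows, each a list of 2 entries, a list of its own where there are three numbers: the shift along the tool's x, y, z in cm, then the turn, a rotation vector about the tool's x, y, z in degrees. In form: [[[x, y, z], [rx, ry, rz]], ...]. A call has 1 to 20 rows; each row is the pose to reach, as a shift and turn from the pose measured when the call began, along the tool's axes at that moment; what a row does not reach only later rows make up. A row lasts 1/12 s, in which the tool goes at most 41.7 mm and 7.16 degrees, less where a joint would pass 70% of its speed; a pose out of reach is approached as far as the arm can. A call with a gripper value outside its range is refused whole. OPENING is the gripper command: -1 is fully open, 1 is shut, values between are in proportion, set as the call begins (- or left out, the last holds). The fingers move at their own pace and stop on an object; the grip force is fixed at half the most. Time passes only in rows, so rows that repeat a pose let the fingers close. It gives the time, the measured TCP pose, the force and the opening at its end, in the units of the state.
- manip.read_state(): the state, without advancing time (a new reading comes with each control period).
- optics.snapshot(name): name is "scene" or "top" or "wrist"; returns a dict with "img" (384x512x3 uint8, red, green, blue), "depth" (384x512 float32, m along the optical axis (not along the pixel's ray), 0 where there is no reading), "K" (3x3 intrinsics, pixels), "view" (4x4, takes a point from world to camera coordinates). Camera axes: x right, y down, z forward; pixel columns grow to the right and rows downward; lengths in m; the calibration is good to about 2 mm. A picture is of the moment at which its call begins.
- manip.sign_off(): hands the job in, once; it reports no verdict.
The state is a dict: "clock": time; "qpos": joint angles; "qd": joint speeds; "joint_torque": joint torques, N m; "position": TCP position; "ee_rot": TCP orientation; "ft_force": force on the tool from outside, world axes, zero at the start; "wrist_torque": the same for the moment, N m; "grip_width": finger opening in m.
Only numpy, scipy, OpenCV 4.12 (cv2) and the standard library are available. Lean on these libraries where they do the work, as an engineer would, in place of code of your own. Each camera call takes 0.05 s, during which the arm holds its last target. There are 200 camera calls.

TASK

The lid of the plywood tool chest is shut but not bolted. Slide its barrel bolt across into the receiver on the fixed ledge, then turn the red-knobbed handle down into the notch of the steel keep until it lies fully home, and let go. Feel for the notch with a light touch, never forcing the bolt or its handle, and leave the things lying on the chest where they are.

Things in the scene. Friction and masses are not known exactly. Their poses are not given: they have to be found in the camera images.
- chest: Plywood tool chest on the bench, 290 x 560 mm, 110 mm high, heavy, fixed. Origin: centre of its underside; x away from the robot's side, y along its length towards the fixed ledge, z up. Its top (z = 110 mm) is a brown hinged lid for y below 98 mm, which stays shut, and the fixed plank ledge beyond. Carries the receiver and the keep.
- bolt_plate: Zinc base plate of the barrel bolt, 48 x 160 x 3 mm, fixed on the lid, with two barrel sleeves (23 mm wide, 36 mm high, 16 mm long, at y = -58 and +58 mm) that guide the 14 mm round bolt. Origin: centre of its underside, on the lid; axes as the chest's. Carries the bolt and its handle.
- axis (a point): Point on the bolt's axis midway between the sleeves, 24 mm above the lid (fixed; axes as the chest's, the bolt slides along y). The handle stem leaves the axis at y = -30 mm + joint bolt from here.
- knob (a point): Middle of the red knob, a round cylinder 20 mm across and 18 mm long on the end of the handle stem, a flat steel bar 10 mm wide (along y) and 8 mm thick, 59 mm out from the bolt's axis. z points out along the stem, y along the bolt. With the handle down it lies 24 mm above the lid.
- bolt (a joint): How far the bolt is slid towards the receiver (+y of the chest), m: 0 fully drawn; it meets the receiver's closed end at 0.068. It starts between 0 and 0.02. Drags with about 3 N.
- handle (a joint): Handle angle about the bolt's axis, rad: 0 straight up, grows as it turns down to the chest's -x side (towards the robot); 1.57 is level, home on the notch floor. On the keep's crest it stops at about 1.15; only in the notch can it go further. Starts between -0.35 and 0.35. Stiff (2 N at the knob): stays where it is left.
- tin: Bystander: round whitish tin standing on the ledge, 68 mm across, 85 mm high; origin under its centre.
- wrench: Bystander: steel wrench lying flat on the far part of the lid, 180 mm long, 8 mm thick; origin under its middle.
- sander: Bystander: cork sanding block on the lid, 65 x 100 x 30 mm; origin under its centre.
- receiver (a point): Middle of the receiver on the ledge, on the bolt's axis, 24 mm above the chest top: a closed metal socket 26 mm wide, 37 mm high, 42 mm long in line with the bolt. Its closed end is the bolt's stop. Axes as the chest's.
- keep_mid (a point): On the lid top, below the mean place of the notch. The keep: upright dark steel flange, 4 mm thick, 104 mm long, parallel to the bolt, 32 mm from its axis, crest 33 mm over the lid; one square notch 13.5 mm wide, 13 mm deep (floor 20 mm over the lid) for the stem. Screwed on by hand: the true notch lies up to 8 mm either way along y (joint bolt = 0.050 to 0.066) and must be felt for. Axes as the chest's.

How it is judged (in metres and radians):
On the way:
1. the bolt is slid across with the handle not yet down (value of joint bolt above 0.04 m and value of joint handle below 1.3 rad), for 0.1 s.
At the end, for the whole second after the job is handed in: The bolt is across in the receiver (joint bolt above 0.047 m) and its handle lies fully down, home in the keep's notch (joint handle above 1.47 rad), at rest (value of joint bolt above 0.047 m and value of joint handle above 1.47 rad and velocity of joint handle between -0.1 and 0.1 rad/s); the robot touches nothing.
It fails at once if the bolt or handle is forced against the receiver or the keep (more than 35 N there, some 20 N at the knob) (contact force between bolt_plate and chest above 35 N).
It fails at once if something lying on the chest is moved more than 15 mm (distance of any of tin, wrench, sander from where it was at the start of the episode above 0.015 m).
It also fails if it takes over 61 s, if anything falls off the work surface, if the arm or the gripper's body presses on something with over 40 N, if the wrist force passes 120 N, or if a joint passes its speed limit or range.

## Working session

There is one attempt and no reset: what is moved stays moved. The work goes in short steps, Python scripts to look and compute and a shell command to move; the robot and the scene stay as the last step left them, time stands still between calls to the robot, and variables do not carry over. Pictures are saved under pics/ and viewed, and the job is handed in when it is done.

```bash
mkdir -p pics; ls
python3 - <<'E'
from workcell import manip, optics
import cv2,json,numpy as np
s=manip.read_state()
for k,v in s.items(): print(k,np.round(v,3).tolist())
for n in ["scene","top","wrist"]:
    d=optics.snapshot(n)
    cv2.imwrite(f"pics/{n}0.png",d["img"][:,:,::-1]); np.savez(f"{n}0.npz",**d)
    print(n,d["K"].tolist(),np.round(d["view"],3).tolist())
E
```

```text
pics
clock 0.0
qpos [67.539, 12.478, 92.527, -0.003, 75.13, -6.428]
qd [-0.005, -0.05, 0.002, -0.02, 0.012, -0.014]
joint_torque [-0.002, -39.683, -30.386, -0.0, 0.009, -0.0]
position [0.172, 0.6, 0.247]
ee_rot [[-0.961, 0.276, -0.001], [0.276, 0.961, -0.002], [0.0, -0.002, -1.0]]
ft_force [0.341, 0.055, -0.131]
wrist_torque [0.008, 0.004, -0.006]
grip_width 0.085
scene [[379.0301596816642, 0.0, 249.00414418731373], [0.0, 379.0301596816642, 190.94123993745157], [0.0, 0.0, 1.0]] [[-0.302, 0.953, -0.009, 0.151], [0.708, 0.218, -0.671, -0.36], [-0.638, -0.209, -0.741, 1.314], [0.0, 0.0, 0.0, 1.0]]
top [[362.3271678993282, 0.0, 254.42651810224808], [0.0, 362.3271678993282, 185.2237403359278], [0.0, 0.0, 1.0]] [[-0.02, -0.999, -0.048, 0.07], [-0.991, 0.026, -0.129, 0.618], [0.13, 0.045, -0.99, 0.812], [0.0, 0.0, 0.0, 1.0]]
wrist [[302.3824385916193, 0.0, 259.6601252573726], [0.0, 302.3824385916193, 188.93849199994705], [0.0, 0.0, 1.0]] [[0.276, 0.961, -0.003, -0.624], [0.921, -0.263, 0.288, -0.037], [0.276, -0.082, -0.958, 0.379], [0.0, 0.0, 0.0, 1.0]]
```

View pics/scene0.png

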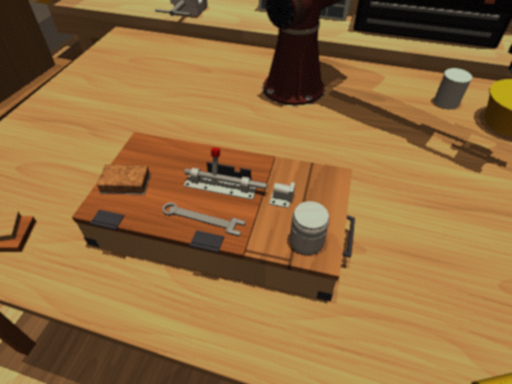

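View pics/top0.png

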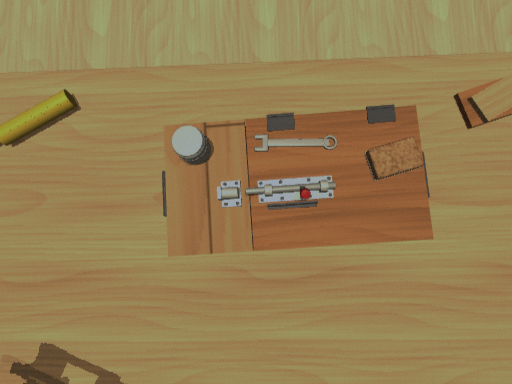

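View pics/wrist0.png

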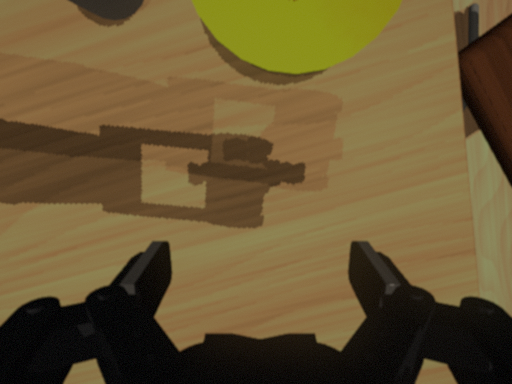

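The scene and top views show the chest. In the top view the knob is at about (305,194), the receiver at (230,193), the keep at (292,206) and the tin at (188,141). I'll measure next.

```bash
cat > h.py <<'E'
import numpy as np,cv2
def load(n): 
    d=np.load(n+".npz"); return {k:d[k] for k in d}
def ray(d,u,v):
    R=d["view"][:3,:3];t=d["view"][:3,3]
    c=-R.T@t; r=R.T@np.linalg.inv(d["K"])@np.array([u,v,1.]); return c,r
def onz(d,u,v,z):
    c,r=ray(d,u,v); return c+r*(z-c[2])/r[2]
def proj(d,p):
    q=d["view"][:3,:3]@np.array(p)+d["view"][:3,3]; q=d["K"]@q; return q[:2]/q[2]
def dep(d,u,v):
    z=d["depth"][int(round(v)),int(round(u))]; c,r=ray(d,u,v); return c+r*z
def tri(obs):
    A=np.zeros((3,3));b=np.zeros(3)
    for d,u,v in obs:
        c,r=ray(d,u,v); r=r/np.linalg.norm(r); P=np.eye(3)-np.outer(r,r); A+=P;b+=P@c
    p=np.linalg.solve(A,b)
    return p,[np.linalg.norm(np.cross(p-ray(d,u,v)[0],ray(d,u,v)[1]/np.linalg.norm(ray(d,u,v)[1]))) for d,u,v in obs]
def red(d):
    i=d["img"].astype(int); m=((i[:,:,0]>110)&(i[:,:,1]<60)&(i[:,:,2]<60)&(i[:,:,0]>2.6*i[:,:,1])).astype(np.uint8)
    n,l,s,c=cv2.connectedComponentsWithStats(m); 
    return [(s[k].tolist(),np.round(c[k],1).tolist()) for k in range(1,n) if s[k,4]>8],m
E
python3 - <<'E'
from h import *
t,s=load("top0"),load("scene0")
for d in (t,s): print(red(d)[0])
# lid corners (top view), brown region right and ledge
for u,v in [(417,108),(432,241),(166,124),(167,254),(246,119),(253,248)]: print((u,v),onz(t,u,v,.11).round(4))
for u,v in [(350,220),(200,180),(400,220)]: print("depth",dep(t,u,v).round(4))
a=cv2.resize(t["img"][160:230,200:350],None,fx=5,fy=5,interpolation=cv2.INTER_CUBIC)
b=cv2.resize(s["img"][135:215,170:310],None,fx=5,fy=5,interpolation=cv2.INTER_CUBIC)
cv2.imwrite("pics/topc.png",a[:,:,::-1]);cv2.imwrite("pics/scenec.png",b[:,:,::-1])
E
```

```text
[([301, 189, 9, 9, 63], [305.2, 193.6])]
[([211, 148, 9, 5, 33], [214.8, 149.6])]
(417, 108) [ 0.7707 -0.3057  0.11  ]
(432, 241) [ 0.484  -0.3142  0.11  ]
(166, 124) [0.7541 0.248  0.11  ]
(167, 254) [0.4671 0.2424 0.11  ]
(246, 119) [0.7593 0.0681 0.11  ]
(253, 248) [0.4764 0.058  0.11  ]
depth [ 0.531  -0.1486  0.1087]
depth [0.6254 0.1716 0.1076]
depth [ 0.5288 -0.2523  0.1093]
```

View pics/topc.png

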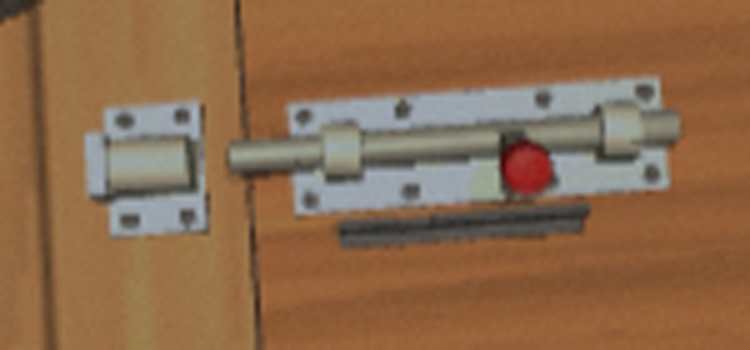

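View pics/scenec.png

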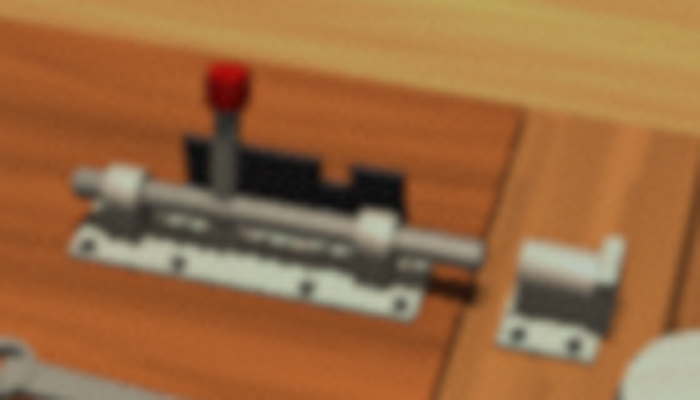

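The zoomed crops show the plate corners clearly, the stem slightly toward the robot, and the notch visible in the scene crop at (335,172). I'll compute positions in the chest frame.

Run:
```python
from h import *
t,s=load("top0"),load("scene0")
T=lambda u,v:(200+u/5-.4,160+v/5-.4)
S=lambda u,v:(170+u/5-.4,135+v/5-.4)
P=[onz(t,*T(*c),.112) for c in [(289,104),(660,78),(668,188),(297,215)]]
for p in P: print(p.round(4))
pc=np.mean(P,0); 
yv=(P[0]-P[1]+P[3]-P[2])[:2]; print("len",np.linalg.norm(yv)/2, "wid",np.linalg.norm((P[0]-P[3])[:2]))
yaw=np.degrees(np.arctan2(-yv[0],yv[1])); print("centre",pc,"yaw",yaw)
# keep
K=[onz(t,*T(*c),.143) for c in [(340,226),(588,208)]]; print("keep",np.round(K,4))
yw=(K[0]-K[1]);print("keep yaw",np.degrees(np.arctan2(-yw[0],yw[1])),np.linalg.norm(yw))
for a in [1.75]:
    a=np.radians(a); Y=np.array([-np.sin(a),np.cos(a)]);X=np.array([np.cos(a),np.sin(a)])
    for k in K: print("keep rel",(k[:2]-pc[:2])@X,(k[:2]-pc[:2])@Y)
    kb,res=tri([(t,305.2,193.6),(s,214.8,149.6)]); print("knob",kb,res,(kb[:2]-pc[:2])@X,(kb[:2]-pc[:2])@Y)
    for nm,c in dict(nl=(319,163),nr=(353,170),kl=(187,138),kr=(405,176)).items():
        p=onz(s,*S(*c),.143); print(nm,p,(p[:2]-pc[:2])@X,(p[:2]-pc[:2])@Y)
    for nm,c in dict(boltL=(230,156),boltR=(680,125)).items():
        p=onz(t,*T(*c),.134); print(nm,p,(p[:2]-pc[:2])@X,(p[:2]-pc[:2])@Y)
    for c in [(105,135),(190,165),(205,165)]:
        p=onz(t,*T(*c),.134); print('recv',p,(p[:2]-pc[:2])@X,(p[:2]-pc[:2])@Y)
```

```text
[0.6205 0.0456 0.112 ]
[ 0.6275 -0.114   0.112 ]
[ 0.58   -0.1151  0.112 ]
[0.5723 0.0431 0.112 ]
len 0.15909154894642308 wid 0.048271247386261894
centre [ 0.60007176 -0.0351107   0.112     ] yaw 2.6451684599827945
keep [[ 0.5648  0.0245  0.143 ]
 [ 0.5697 -0.0771  0.143 ]]
keep yaw 2.7983827757187223 0.10167352138437542
keep rel -0.03344997112612751 0.06066150380057079
keep rel -0.031589680166284904 -0.040994997556911376
knob [ 0.58099434 -0.04908166  0.19261315] [np.float64(0.0005351562854800265), np.float64(0.0005351562854799945)] -0.01949517719645732 -0.013381847947634569
nl [ 0.57276894 -0.0124922   0.143     ] -0.026599348946018606 0.023441736456414532
nr [0.5725509  0.00341595 0.143     ] -0.02633147731679104 0.03934913167131405
kl [ 0.57496055 -0.07488007  0.143     ] -0.02631399534061756 -0.03898395539452469
kr [0.56940261 0.02663215 0.143     ] -0.028769311655317664 0.06265064224752409
boltL [0.59596233 0.06997607 0.134     ] -0.0008983181423452182 0.10516325668332782
boltR [ 0.60412162 -0.11758883  0.134     ] 0.0015292074257116926 -0.08256333724723264
recv [0.60622531 0.12263367 0.134     ] 0.010967958351590238 0.15748287899492477
recv [0.59259207 0.08686448 0.134     ] -0.00375126544492151 0.12214671027388957
recv [0.5924318  0.08055126 0.134     ] -0.0041042602178987435 0.11584133033006315
```

Estimates:

| Quantity | Value |
|---|---|
| Axis | about (0.600, -0.035, 0.134) |
| Yaw | about 2.4° |
| Bolt joint | about 0.0166 m |
| Handle angle | about 0.34 rad |
| Notch, seen | at joint bolt about 0.0605 m |

The sizes I measured agree with those given: plate 159 x 48 mm, keep 102 mm. I'll go above the knob with the jaws along the bolt.

```bash
python3 -m pendant '[[[-14,-13,-2],[0,0,-5]],[[-28,-26,-2],[0,0,-10]],[[-42,-38,-2],[0,0,-14]],[[-57.1,-51.1,-2],[0,0,-18.4]],[[-57.1,-51.1,-2],[0,0,-18.4]],[[-57.1,-51.1,-2],[0,0,-18.4]],[[-57.1,-51.1,-2],[0,0,-18.4]],[[-57.1,-51.1,-2],[0,0,-18.4]],[[-57.1,-51.1,-2],[0,0,-18.4]],[[-57.1,-51.1,-2],[0,0,-18.4]],[[-57.1,-51.1,-2],[0,0,-18.4]],[[-57.1,-51.1,-2],[0,0,-18.4]],[[-57.1,-51.1,-2],[0,0,-18.4]],[[-57.1,-51.1,-2],[0,0,-18.4]],[[-57.1,-51.1,-2],[0,0,-18.4]],[[-57.1,-51.1,-2],[0,0,-18.4]],[[-57.1,-51.1,-2],[0,0,-18.4]],[[-57.1,-51.1,-2],[0,0,-18.4]],[[-57.1,-51.1,-2],[0,0,-18.4]],[[-57.1,-51.1,-2],[0,0,-18.4]]]' -0.1
python3 - <<'E'
from h import *
from workcell import manip,optics
d=optics.snapshot("wrist"); np.savez("w1.npz",**d); cv2.imwrite("pics/w1.png",d["img"][:,:,::-1])
r=red(d)[0];print(r)
s=manip.read_state();print(s["position"],np.round(s["ee_rot"],3).tolist(),s["ft_force"],s["grip_width"],s["clock"])
t,sc=load("top0"),load("scene0")
if r:
  print(tri([(t,305.2,193.6),(sc,214.8,149.6),(d,*r[-1][1])]))
E
```

```text
clock: 1.82
position: [0.5815, -0.0523, 0.2677]
ee_rot: [[-0.999, -0.037, -0.0], [-0.037, 0.999, -0.003], [0.001, -0.003, -1.0]]
ft_force: [-0.8, 0.2, 1.4]
grip_width: 0.0469
[]
[ 0.58026883 -0.05002366  0.26741615] [[-0.999, -0.038, -0.002], [-0.038, 0.999, -0.001], [0.002, -0.001, -1.0]] [-0.24281179  0.29487332  0.91027645] 0.04685364831260892 1.8667
```

View pics/w1.png

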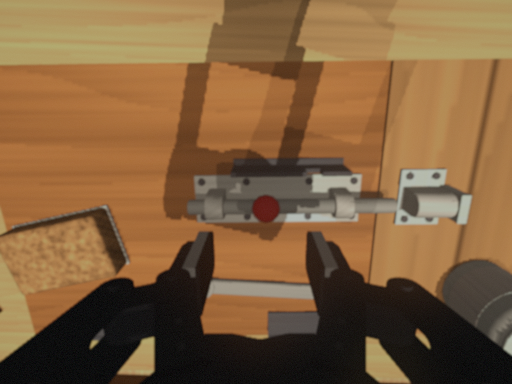

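The wrist view shows the knob, in shadow, at (266,208), just left of the line between the fingers. The keep is at (287,163) and the receiver at (430,203).

Run:
```python
from h import *
d=load("w1");t,sc=load("top0"),load("scene0")
i=d["img"].astype(int); m=((i[:,:,0]>50)&(i[:,:,0]>3*i[:,:,1])).astype(np.uint8); n,l,s,c=cv2.connectedComponentsWithStats(m)
for k in range(1,n):
    if s[k,4]>100: print(s[k],c[k])
u,v=266,208.5
print(tri([(t,305.2,193.6),(sc,214.8,149.6),(d,u,v)]),onz(d,u,v,.193))
# plate, axis from wrist
for u,v in [(195,177),(361,175),(358,221),(203,222)]: print(onz(d,u,v,.113))
for u,v in [(213,206),(343,205),(432,203)]: print('sleeve',onz(d,u,v,.146))
```

```text
[254 197  24  24 376] [265.02925532 208.08776596]
(array([ 0.5812906 , -0.0484551 ,  0.19323375]), [np.float64(0.0005386665222736385), np.float64(0.0009723758718824474), np.float64(0.0009463297893047418)]) [ 0.58151077 -0.04750761  0.193     ]
[ 0.58180274 -0.1140536   0.113     ]
[0.5738318  0.04394935 0.113     ]
[0.62094056 0.04725641 0.113     ]
[ 0.62797924 -0.10719248  0.113     ]
sleeve [ 0.59841736 -0.09199499  0.146     ]
sleeve [0.59318304 0.02041731 0.146     ]
sleeve [0.58842141 0.09679465 0.146     ]
```

```bash
python3 -m pendant '[[[-0.1,0.15,2],[0,0,0]],[[-0.1,0.15,4],[0,0,0]],[[-0.1,0.15,6],[0,0,0]],[[-0.1,0.15,7.5],[0,0,0]],[[-0.1,0.15,8],[0,0,0]],[[-0.1,0.15,8],[0,0,0]],[[-0.1,0.15,8],[0,0,0]]]'
python3 - <<'E'
from h import *
from workcell import manip,optics
d=optics.snapshot("scene"); np.savez("s2.npz",**d); cv2.imwrite("pics/s2.png",cv2.resize(d["img"][100:240,150:350],None,fx=4,fy=4,interpolation=cv2.INTER_CUBIC)[:,:,::-1])
E
```

```text
clock: 2.45
position: [0.5808, -0.0475, 0.1878]
ee_rot: [[-0.999, -0.04, -0.002], [-0.04, 0.999, -0.001], [0.002, -0.001, -1.0]]
ft_force: [0.5, 0.4, 0.1]
grip_width: 0.0467
```

View pics/s2.png

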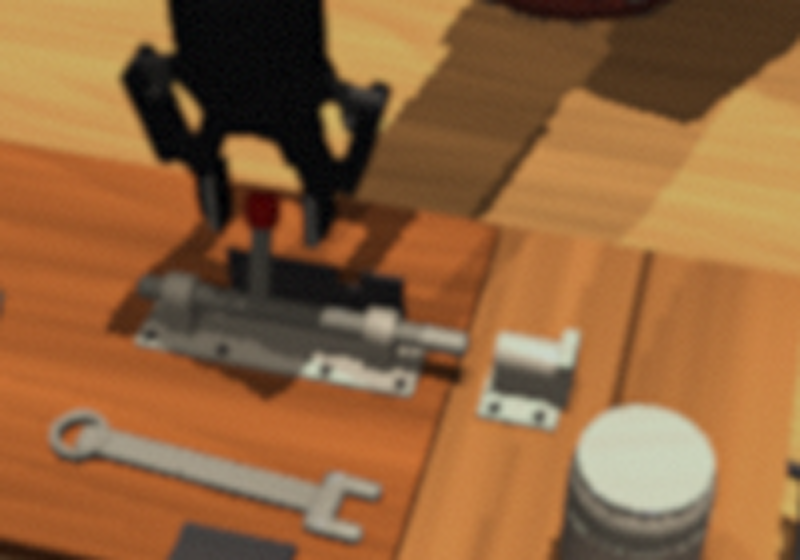

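The knob is between the pads, at (262,210) in the crop. I'll close to a loose 22 mm cage and slide the bolt by about 44 mm.

```bash
python3 -m pendant '[[[0,0,0],[0,0,0]],[[0,0,0],[0,0,0]],[[0,0,0],[0,0,0]],[[0,0,0],[0,0,0]],[[0,0,0],[0,0,0]],[[0,0.5,0],[0,0,0]],[[0,1,0],[0,0,0]],[[0,1.5,0],[0,0,0]],[[0,2,0],[0,0,0]]]' 0.482
python3 -m pendant '[[[0,0.5,0],[0,0,0]],[[0,1,0],[0,0,0]],[[0,1.5,0],[0,0,0]],[[0,1.8,0],[0,0,0]],[[0,2,0],[0,0,0]],[[0,2.1,0],[0,0,0]],[[0,2.2,0],[0,0,0]],[[0,2.2,0],[0,0,0]]]'
python3 - <<'E'
from h import *
from workcell import manip,optics
for n in ("scene","wrist"):
    d=optics.snapshot(n); np.savez(n+"3.npz",**d); 
    if n=="scene": i=cv2.resize(d["img"][120:210,160:310],None,fx=5,fy=5,interpolation=cv2.INTER_CUBIC)
    else: i=d["img"]
    cv2.imwrite(f"pics/{n}3.png",i[:,:,::-1])
s=manip.read_state();print(s["position"],s["ft_force"],s["grip_width"])
E
```

```text
clock: 3.25
position: [0.5808, -0.0279, 0.189]
ee_rot: [[-0.999, -0.039, -0.0], [-0.039, 0.999, -0.002], [0.0, -0.002, -1.0]]
ft_force: [-1.0, -4.2, 2.3]
grip_width: 0.022
clock: 3.92
position: [0.5799, -0.0057, 0.1889]
ee_rot: [[-0.999, -0.039, -0.0], [-0.039, 0.999, -0.002], [0.0, -0.002, -1.0]]
ft_force: [-0.9, -2.7, 1.7]
grip_width: 0.022
[ 0.57990714 -0.00568581  0.18879863] [-1.1359443  -2.43771083  1.14894973] 0.022207845042926964
```

View pics/scene3.png

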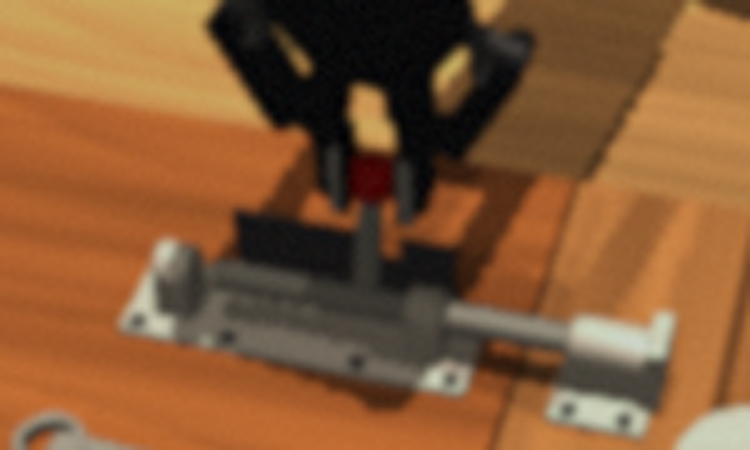

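View pics/wrist3.png

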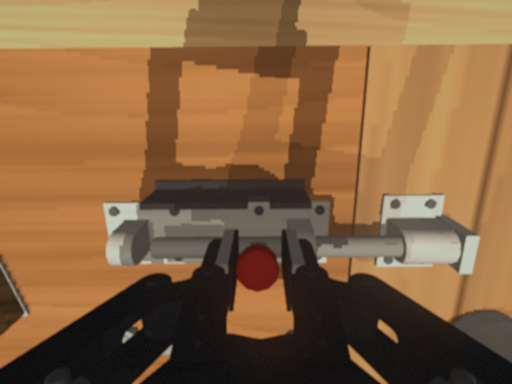

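The bolt end is in the receiver and the handle is still up. The stem is at about (368,240) in the crop, and the notch is just to its right. I'll measure the stem against the notch.

Run:
```python
from h import *
s0,s=load("scene0"),load("scene3")
a=np.radians(2.5); Y=np.array([-np.sin(a),np.cos(a),0]);X=np.array([np.cos(a),np.sin(a),0]);Z=np.array([0,0,1.])
A=np.array([.599,-.035,.134])
def plane(d,u,v,p,n):
    c,r=ray(d,u,v); return c+r*((p-c)@n)/(r@n)
S0=lambda u,v:(170+u/5-.4,135+v/5-.4); S3=lambda u,v:(160+u/5-.4,120+v/5-.4)
th=.34; n=X*np.cos(th)+Z*np.sin(th)
for d,f,pts in [(s0,S0,[(226,140),(227,165)]),(s,S3,[(369,220),(367,245),(366,265)])]:
    for q in pts:
        p=plane(d,*f(*q),A,n)-A; print('stem y',p@Y,'r',np.hypot(p@X,p@Z))
kp=A-.034*X
for d,f,nm,pts in [(s0,S0,'first',[(319,150),(353,178),(319,175),(353,183),(187,138),(405,176)]),(s,S3,'now',[(238,212),(458,250),(403,245),(378,240)])]:
    for q in pts:
        p=plane(d,*f(*q),kp,X)-A; print(nm,q,'keep y',p@Y,'z over lid',p@Z+.024)
```

```text
stem y -0.013398938258024032 r 0.030014588811768404
stem y -0.012504377343101052 r 0.01808531032311017
stem y 0.028638923312026974 r 0.03565024162653061
stem y 0.028459652424376626 r 0.023646190244589117
stem y 0.028584742249507668 r 0.013972573953112324
first (319, 150) keep y 0.02097429851712089 z over lid 0.0322158605573639
first (353, 178) keep y 0.03648573850611739 z over lid 0.018390908591998968
first (319, 175) keep y 0.020313614334334255 z over lid 0.016297629670593207
first (353, 183) keep y 0.036397224366465405 z over lid 0.015176340653260102
first (187, 138) keep y -0.04250069554241079 z over lid 0.024547198559878393
first (405, 176) keep y 0.060924021575963445 z over lid 0.025714684972797032
now (238, 212) keep y -0.04194255481744858 z over lid 0.025309438180913003
now (458, 250) keep y 0.06231968707907613 z over lid 0.026688323132903792
now (403, 245) keep y 0.03662634055970841 z over lid 0.02349715325948496
now (378, 240) keep y 0.024872212928169317 z over lid 0.02376827617866204
```

The stem lies at y ≈ 28.5 mm and the notch centre at ≈ 28.5–30 mm, so they line up within tolerance. I'll back out, shut the jaws and bring them round to the far side of the knob.

```bash
python3 -m pendant '[[[0,-0.1,0],[0,0,0]],[[0,-0.1,0],[0,0,0]],[[0,-0.1,-1],[0,0,0]],[[0,-0.1,-3],[0,0,0]],[[0,-0.1,-5],[0,0,0]],[[0,-0.1,-6],[0,0,0]],[[0,-0.1,-6],[0,0,0]],[[0,-0.1,-6],[0,0,0]]]' 0.4
python3 -m pendant '[[[-2,0,0],[0,0,0]],[[-3.5,0,0],[0,0,0]],[[-3.5,0,0],[0,0,0]],[[-3.5,0,2],[0,0,0]],[[-3.5,0,4],[0,0,0]],[[-3.5,0,6],[0,0,0]],[[-3.5,0,6.7],[0,0,0]],[[-3.5,0,6.7],[0,0,0]],[[-3.5,0,6.7],[0,0,0]]]' 1
python3 - <<'E'
from h import *
from workcell import manip,optics
d=optics.snapshot("scene"); np.savez("s4.npz",**d)
cv2.imwrite("pics/s4.png",cv2.resize(d["img"][120:210,160:310],None,fx=5,fy=5,interpolation=cv2.INTER_CUBIC)[:,:,::-1])
s=manip.read_state();print(s["position"],s["ft_force"],s["grip_width"])
E
```

```text
clock: 4.68
position: [0.5805, -0.0065, 0.2497]
ee_rot: [[-0.999, -0.039, 0.002], [-0.039, 0.999, -0.001], [-0.002, -0.001, -1.0]]
ft_force: [0.1, -0.3, -0.6]
grip_width: 0.0257
clock: 5.43
position: [0.6147, -0.0052, 0.182]
ee_rot: [[-0.999, -0.039, -0.0], [-0.039, 0.999, -0.001], [0.0, -0.001, -1.0]]
ft_force: [0.6, 0.6, 1.4]
grip_width: -0.0001
[ 0.61571815 -0.00526499  0.1833535 ] [-0.14234219 -0.3462616   0.53974127] -0.0002084270585215707
```

View pics/s4.png

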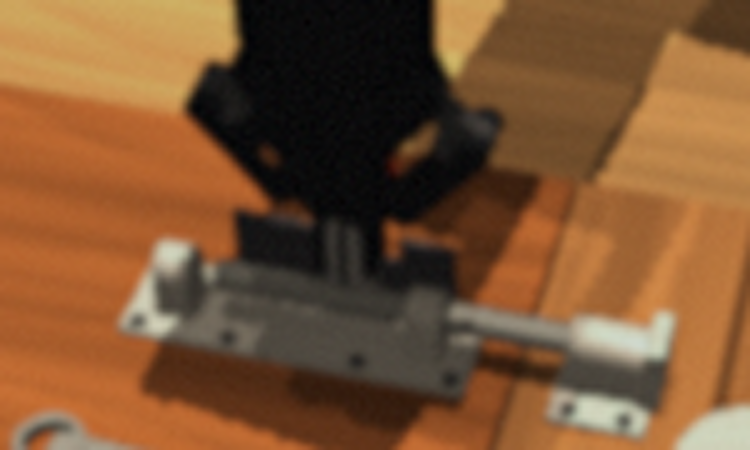

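The closed fingers stand on the far side of the stem, with tips at about (345,280). I'll push the handle over toward the robot, gently.

```bash
python3 -m pendant '[[[0.4,0,0],[0,0,0]],[[0.8,0,0],[0,0,0]],[[1.1,0,0],[0,0,0]],[[1.4,0,0],[0,0,0]],[[1.7,0,0],[0,0,0]],[[2,0,0],[0,0,0]],[[2,0,0],[0,0,0]]]'
python3 -m pendant '[[[0.3,0,0],[0,0,0]],[[0.6,0,0],[0,0,0]],[[0.9,0,0],[0,0,0]],[[1.2,0,0],[0,0,0]],[[1.5,0,0],[0,0,0]],[[1.8,0,0],[0,0,0]],[[2.1,0,0],[0,0,0]],[[2.1,0,0],[0,0,0]]]'
python3 - <<'E'
from h import *
from workcell import manip,optics
d=optics.snapshot("scene"); np.savez("s5.npz",**d)
cv2.imwrite("pics/s5.png",cv2.resize(d["img"][120:210,160:310],None,fx=5,fy=5,interpolation=cv2.INTER_CUBIC)[:,:,::-1])
s=manip.read_state();print(s["position"],s["ft_force"],s["grip_width"])
E
```

```text
clock: 6.07
position: [0.5958, -0.0061, 0.1838]
ee_rot: [[-0.999, -0.039, 0.004], [-0.039, 0.999, -0.002], [-0.004, -0.002, -1.0]]
ft_force: [1.9, -0.3, 0.7]
grip_width: -0.0001
clock: 6.73
position: [0.5751, -0.0068, 0.1831]
ee_rot: [[-0.999, -0.039, 0.006], [-0.039, 0.999, -0.001], [-0.006, -0.001, -1.0]]
ft_force: [6.2, -0.2, -4.4]
grip_width: -0.0
[ 0.5751596  -0.00677763  0.18316616] [ 5.32376607  0.32507429 -4.00511709] 0.00019576247147180174
```

View pics/s5.png

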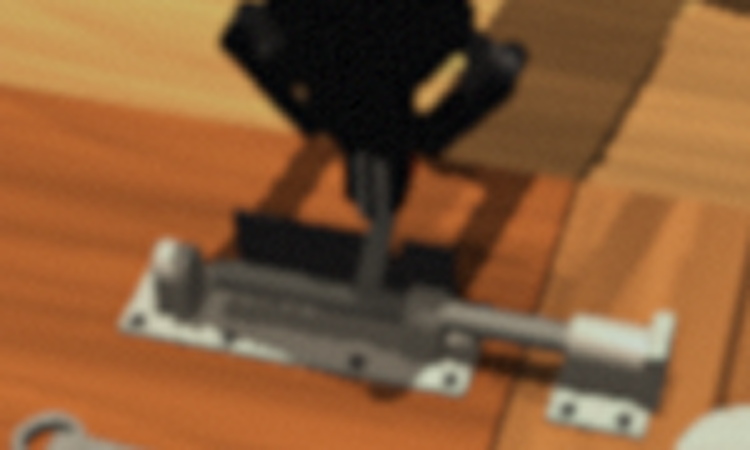

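The handle has tipped over. I'll lift, go above the knob and check.

```bash
python3 -m pendant '[[[-0.5,0,0],[0,0,0]],[[-0.5,0,-2],[0,0,0]],[[-0.5,0,-4],[0,0,0]],[[0,0,-5],[0,0,0]],[[2,0,-5],[0,0,0]],[[3.3,0,-5],[0,0,0]],[[3.3,0,-5],[0,0,0]],[[3.3,0,-5],[0,0,0]]]'
python3 - <<'E'
from h import *
from workcell import manip,optics
d=optics.snapshot("scene"); np.savez("s6.npz",**d)
w=optics.snapshot("wrist"); np.savez("w6.npz",**w)
cv2.imwrite("pics/w6.png",w["img"][:,:,::-1])
cv2.imwrite("pics/s6.png",cv2.resize(d["img"][120:210,160:310],None,fx=5,fy=5,interpolation=cv2.INTER_CUBIC)[:,:,::-1])
s=manip.read_state();print(s["position"],s["ft_force"],s["grip_width"])
E
```

```text
clock: 7.45
position: [0.5407, -0.0079, 0.2326]
ee_rot: [[-0.999, -0.039, 0.004], [-0.039, 0.999, -0.001], [-0.004, -0.001, -1.0]]
ft_force: [-0.4, 0.7, -0.8]
grip_width: -0.0002
[ 0.54189441 -0.00802262  0.23281168] [-0.90527507  0.28776377  0.19486942] -5.3407152000400824e-05
```

View pics/s6.png

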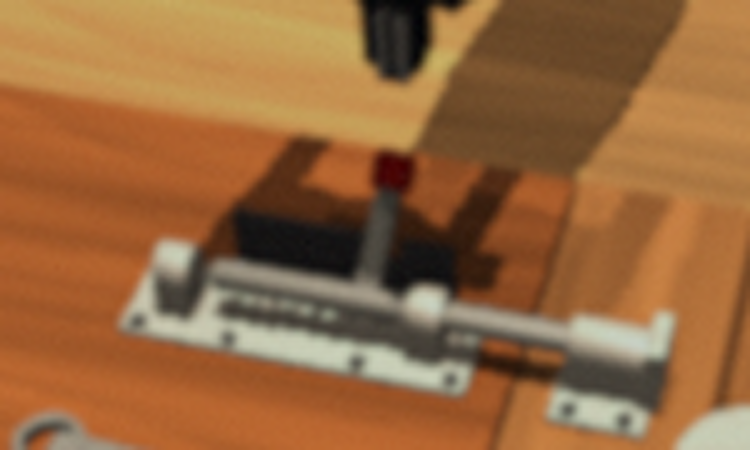

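View pics/w6.png

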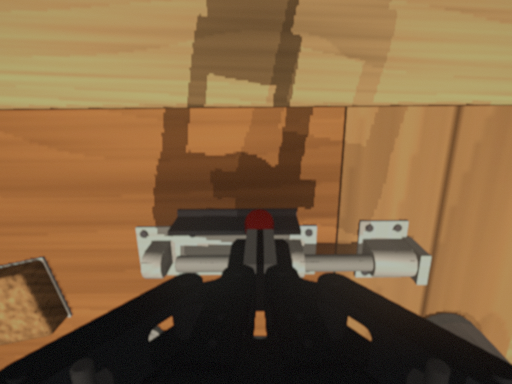

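The handle now leans at about 1 rad with the stem covering the notch, at (383,235) in the crop. The knob is under the fingertips. I'll lower gently in small steps while watching the force.

```bash
python3 -m pendant '[[[0,0,1],[0,0,0]],[[0,0,2],[0,0,0]],[[0,0,3],[0,0,0]],[[0,0,3.5],[0,0,0]],[[0,0,3.8],[0,0,0]],[[0,0,3.8],[0,0,0]]]'
python3 -m pendant '[[[0,0,0.15],[0,0,0]],[[0,0,0.3],[0,0,0]],[[0,0,0.45],[0,0,0]],[[0,0,0.6],[0,0,0]],[[0,0,0.6],[0,0,0]]]'
python3 -m pendant '[[[0,0,0.1],[0,0,0]],[[0,0,0.2],[0,0,0]],[[0,0,0.3],[0,0,0]],[[0,0,0.3],[0,0,0]]]'
```

```text
clock: 8.05
position: [0.5386, -0.008, 0.1928]
ee_rot: [[-0.999, -0.039, -0.005], [-0.039, 0.999, -0.001], [0.005, -0.001, -1.0]]
ft_force: [-7.0, -0.1, 3.0]
grip_width: -0.0002
clock: 8.47
position: [0.534, -0.0081, 0.1855]
ee_rot: [[-0.999, -0.04, -0.018], [-0.04, 0.999, -0.001], [0.019, -0.001, -1.0]]
ft_force: [-10.5, -1.8, 7.9]
grip_width: 0.0002
clock: 8.8
position: [0.5315, -0.0083, 0.1814]
ee_rot: [[-0.999, -0.04, -0.025], [-0.04, 0.999, -0.002], [0.026, -0.001, -1.0]]
ft_force: [-6.9, -1.0, 5.2]
grip_width: -0.0
```

Run:
```python
from h import *
from workcell import manip,optics
d=optics.snapshot("scene"); np.savez("s7.npz",**d)
cv2.imwrite("pics/s7.png",cv2.resize(d["img"][110:210,160:310],None,fx=5,fy=5,interpolation=cv2.INTER_CUBIC)[:,:,::-1])
s=manip.read_state();print(s["position"],s["ft_force"],s["qpos"])
```

```text
[ 0.53148551 -0.00826016  0.18137029] [-7.10092132 -1.87099235  4.14596985] [  -8.29284753    5.90747639  107.47726563   -0.32579146   68.04654197
 -100.46220012]
```

View pics/s7.png

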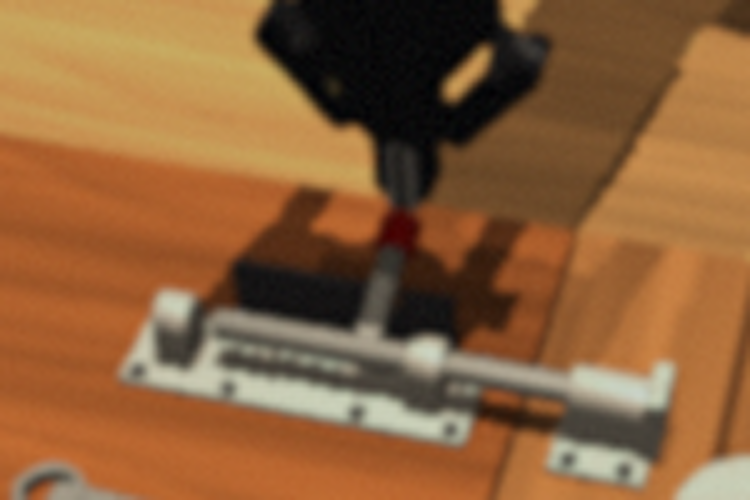

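The tip is bearing on the outer end of the knob and being pushed off toward the robot by about 9 mm. I'll lift and press again farther in.

```bash
python3 -m pendant '[[[0,0,-1.5],[0,0,0]],[[0,0,-3.5],[0,0,0]],[[0,0,-3.5],[0,0,0]],[[-1,0,-3.5],[0,-1.5,0]],[[-1.9,0,-3.5],[0,-1.5,0]],[[-1.9,0,-3.5],[0,-1.5,0]],[[-1.9,0,-3.5],[0,-1.5,0]]]'
python3 - <<'E'
from h import *
from workcell import manip,optics
d=optics.snapshot("scene"); np.savez("s8.npz",**d)
cv2.imwrite("pics/s8.png",cv2.resize(d["img"][110:210,160:310],None,fx=5,fy=5,interpolation=cv2.INTER_CUBIC)[:,:,::-1])
w=optics.snapshot("wrist");cv2.imwrite("pics/w8.png",w["img"][:,:,::-1])
E
```

```text
clock: 9.43
position: [0.5515, -0.0074, 0.2149]
ee_rot: [[-0.999, -0.04, -0.001], [-0.04, 0.999, -0.0], [0.001, -0.0, -1.0]]
ft_force: [-0.0, -0.3, 0.2]
grip_width: 0.0002
```

View pics/s8.png

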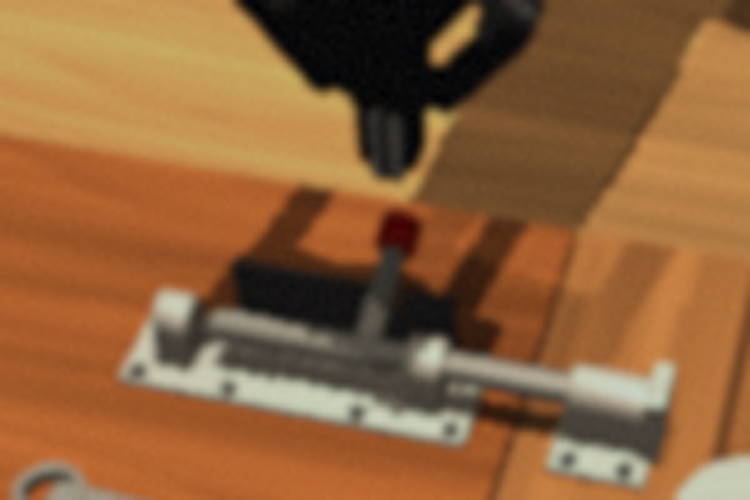

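View pics/w8.png

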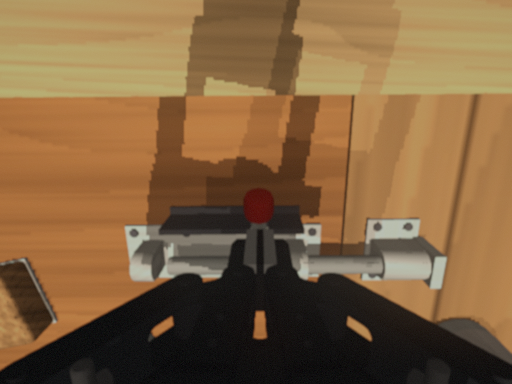

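Knob at crop (399,233) in the scene view and (258,206) in the wrist view. I'll triangulate it.

Run:
```python
from h import *
from workcell import manip,optics
d=load("s8"); w=optics.snapshot("wrist")
p,r=tri([(d,239.4,156.2),(w,258.5,206)]);print(p,r)
a=np.radians(2.5); Y=np.array([-np.sin(a),np.cos(a),0]);X=np.array([np.cos(a),np.sin(a),0])
q=p-np.array([.599,-.035,.134]); print(q@X,q@Y,q[2],np.arctan2(-(q@X),q[2]),np.hypot(q@X,q[2]))
```

```text
[ 0.54470573 -0.00768603  0.15280431] [np.float64(0.0001725522013223222), np.float64(0.0001725522013223092)]
-0.05305117937912332 0.029656252051492457 0.01880431152155551 1.2301572806255983 0.056285253533368974
```

θ is about 1.2 rad, with bolt at about 0.0597 m. I'll press down lightly.

```bash
python3 -m pendant '[[[0,0,1],[0,0,0]],[[0,0,2],[0,0,0]],[[0,0,2.5],[0,0,0]],[[0,0,2.8],[0,0,0]],[[0,0,2.8],[0,0,0]]]'
python3 -m pendant '[[[0,0,0.15],[0,0,0]],[[0,0,0.3],[0,0,0]],[[0,0,0.4],[0,0,0]],[[0,0,0.4],[0,0,0]]]'
python3 -m pendant '[[[0,0,0.1],[0,0,0]],[[0,0,0.2],[0,0,0]],[[0,0,0.3],[0,0,0]],[[0,0,0.3],[0,0,0]]]'
```

```text
clock: 10.0
position: [0.5498, -0.0072, 0.1853]
ee_rot: [[-0.999, -0.04, -0.004], [-0.04, 0.999, 0.0], [0.004, 0.0, -1.0]]
ft_force: [0.1, 0.4, -0.2]
grip_width: 0.0001
clock: 10.33
position: [0.55, -0.0073, 0.1817]
ee_rot: [[-0.999, -0.04, -0.003], [-0.04, 0.999, -0.0], [0.003, 0.0, -1.0]]
ft_force: [0.6, 0.0, 0.1]
grip_width: -0.0
clock: 10.67
position: [0.55, -0.0073, 0.1787]
ee_rot: [[-0.999, -0.04, -0.003], [-0.04, 0.999, -0.0], [0.003, -0.0, -1.0]]
ft_force: [0.6, 0.1, 1.0]
grip_width: -0.0002
```

There's no contact yet at tip height 27.7 mm above the axis, so the handle must already be below the crest angle, that is, in the notch. Continuing.

```bash
python3 -m pendant '[[[0,0,0.1],[0,0,0]],[[0,0,0.2],[0,0,0]],[[0,0,0.3],[0,0,0]],[[0,0,0.3],[0,0,0]]]'
python3 -m pendant '[[[0,0,0.1],[0,0,0]],[[0,0,0.2],[0,0,0]],[[0,0,0.3],[0,0,0]],[[0,0,0.3],[0,0,0]]]'
python3 -m pendant '[[[0,0,0.1],[0,0,0]],[[0,0,0.2],[0,0,0]],[[0,0,0.3],[0,0,0]],[[0,0,0.3],[0,0,0]]]'
```

```text
clock: 11.0
position: [0.5499, -0.0073, 0.1754]
ee_rot: [[-0.999, -0.04, -0.004], [-0.04, 0.999, -0.0], [0.004, 0.0, -1.0]]
ft_force: [-1.1, 0.4, 2.2]
grip_width: -0.0001
clock: 11.33
position: [0.5496, -0.0073, 0.1719]
ee_rot: [[-0.999, -0.04, -0.004], [-0.04, 0.999, -0.0], [0.004, 0.0, -1.0]]
ft_force: [-0.3, 0.2, 1.2]
grip_width: 0.0
clock: 11.67
position: [0.5495, -0.0073, 0.1686]
ee_rot: [[-0.999, -0.04, -0.005], [-0.04, 0.999, -0.0], [0.005, 0.0, -1.0]]
ft_force: [-0.1, 1.3, 1.6]
grip_width: -0.0001
```

The handle is sinking at about 2 N, so it is in the notch. I'll continue to the floor in small steps.

```bash
python3 -m pendant '[[[0,0,0.1],[0,0,0]],[[0,0,0.2],[0,0,0]],[[0,0,0.3],[0,0,0]],[[0,0,0.3],[0,0,0]]]'
python3 -m pendant '[[[0,0,0.1],[0,0,0]],[[0,0,0.2],[0,0,0]],[[0,0,0.2],[0,0,0]]]'
python3 -m pendant '[[[0,0,0.1],[0,0,0]],[[0,0,0.2],[0,0,0]],[[0,0,0.2],[0,0,0]]]'
```

```text
clock: 12.0
position: [0.5493, -0.0073, 0.1653]
ee_rot: [[-0.999, -0.04, -0.005], [-0.04, 0.999, 0.0], [0.005, 0.0, -1.0]]
ft_force: [-1.4, -0.8, 0.7]
grip_width: -0.0001
clock: 12.25
position: [0.5491, -0.0073, 0.163]
ee_rot: [[-0.999, -0.04, -0.005], [-0.04, 0.999, -0.0], [0.005, 0.0, -1.0]]
ft_force: [-1.1, -0.8, 0.4]
grip_width: -0.0
clock: 12.5
position: [0.549, -0.0073, 0.1609]
ee_rot: [[-0.999, -0.04, -0.005], [-0.04, 0.999, -0.0], [0.005, 0.0, -1.0]]
ft_force: [-0.5, -0.2, -0.0]
grip_width: 0.0003
```

Run:
```python
from h import *
from workcell import manip,optics
d=optics.snapshot("scene"); np.savez("s9.npz",**d)
cv2.imwrite("pics/s9.png",cv2.resize(d["img"][110:210,160:310],None,fx=5,fy=5,interpolation=cv2.INTER_CUBIC)[:,:,::-1])
w=optics.snapshot("wrist");cv2.imwrite("pics/w9.png",w["img"][:,:,::-1])
```

```text
(no output)
```

View pics/s9.png

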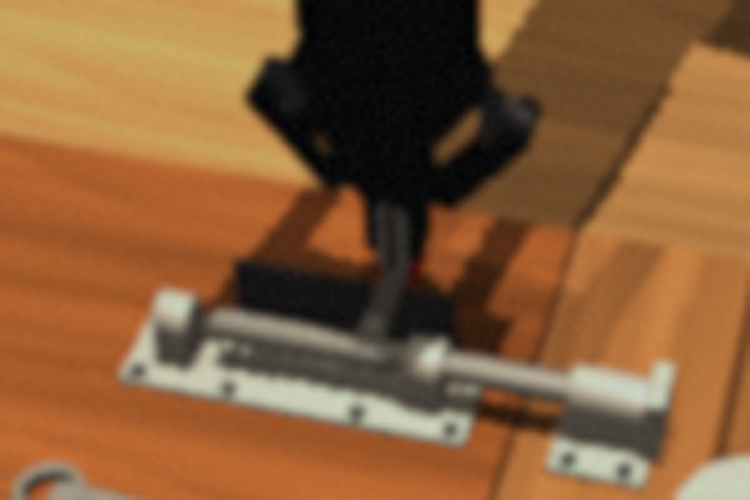

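View pics/w9.png

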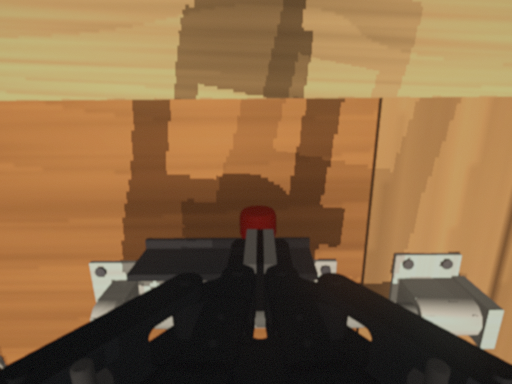

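The handle is almost level. A few more small steps until the floor is felt.

```bash
for k in 1 2; do :; done; python3 -m pendant '[[[0,0,0.1],[0,0,0]],[[0,0,0.2],[0,0,0]],[[0,0,0.2],[0,0,0]]]'
python3 -m pendant '[[[0,0,0.1],[0,0,0]],[[0,0,0.2],[0,0,0]],[[0,0,0.2],[0,0,0]]]'
```

```text
clock: 12.85
position: [0.5492, -0.0073, 0.1603]
ee_rot: [[-0.999, -0.04, -0.006], [-0.04, 0.999, -0.0], [0.006, 0.0, -1.0]]
ft_force: [-4.3, 0.7, 8.8]
grip_width: -0.0
clock: 13.1
position: [0.5492, -0.0073, 0.1601]
ee_rot: [[-0.999, -0.04, -0.006], [-0.04, 0.999, -0.0], [0.006, 0.0, -1.0]]
ft_force: [-4.6, 0.2, 10.5]
grip_width: -0.0
```

A firm stop at tip z ≈ 0.143 m with about 10 N, which matches home (knob top 0.144 m). I'll lift off and check the handle.

```bash
python3 -m pendant '[[[0,0,-2],[0,0,0]],[[0,0,-5],[0,0,0]],[[0,0,-8],[0,0,0]],[[4,0,-10],[0,0,0]],[[8,0,-12],[0,0,0]],[[10,0,-12],[0,0,0]],[[10,0,-12],[0,0,0]],[[10,0,-12],[0,0,0]]]'
python3 - <<'E'
from h import *
from workcell import manip,optics
d=optics.snapshot("scene"); np.savez("s10.npz",**d)
cv2.imwrite("pics/s10.png",cv2.resize(d["img"][110:210,160:310],None,fx=5,fy=5,interpolation=cv2.INTER_CUBIC)[:,:,::-1])
t=optics.snapshot("top");np.savez("t10.npz",**t);cv2.imwrite("pics/t10.png",cv2.resize(t["img"][100:260,160:340],None,fx=4,fy=3.7,interpolation=cv2.INTER_CUBIC)[:,:,::-1])
w=optics.snapshot("wrist");np.savez("w10.npz",**w);cv2.imwrite("pics/w10.png",w["img"][:,:,::-1])
print(red(d)[0],red(t)[0],red(w)[0])
E
```

```text
clock: 13.77
position: [0.4497, -0.0113, 0.2811]
ee_rot: [[-0.999, -0.04, -0.004], [-0.04, 0.999, -0.0], [0.004, -0.0, -1.0]]
ft_force: [-0.1, -1.1, -0.6]
grip_width: 0.0001
[([236, 157, 8, 6, 42], [239.8, 159.7])] [([280, 213, 8, 8, 58], [283.6, 216.6])] []
```

View pics/s10.png

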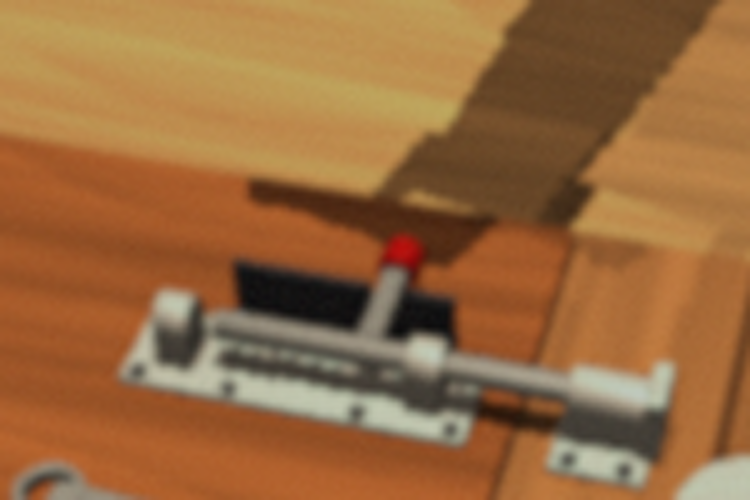

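View pics/w10.png

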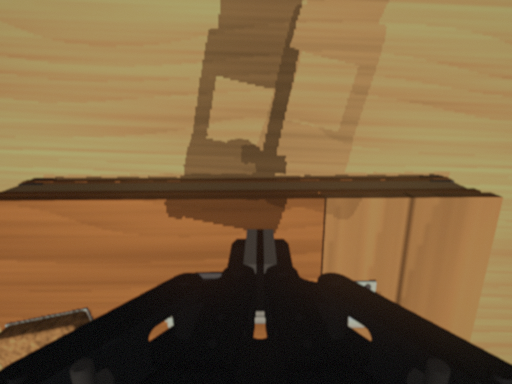

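View pics/t10.png

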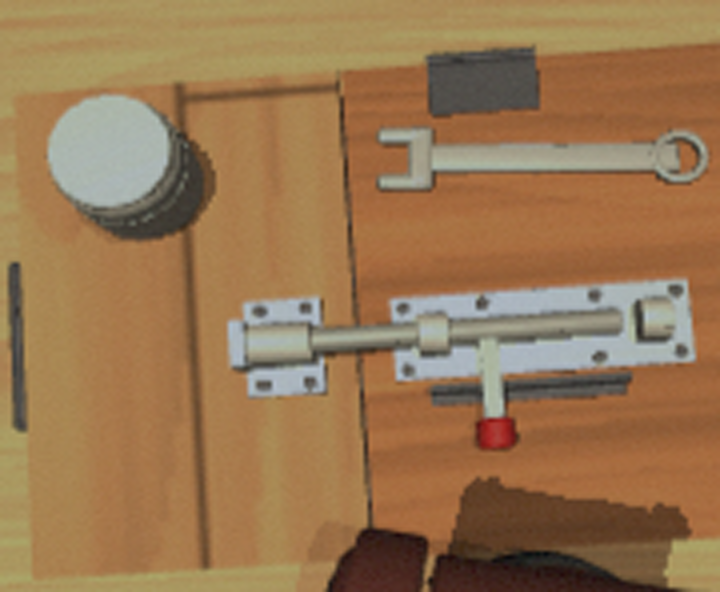

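Run:
```python
from h import *
d,t=load("s10"),load("t10"); t0,s0=load("top0"),load("scene0")
p,r=tri([(d,239.8,159.7),(t,283.6,216.6)]);print(p,r)
a=np.radians(2.5); Y=np.array([-np.sin(a),np.cos(a),0]);X=np.array([np.cos(a),np.sin(a),0])
q=p-np.array([.599,-.035,.134]); print(q@X,q@Y,q[2],np.arctan2(-(q@X),q[2]),np.hypot(q@X,q[2]))
for th in (1.15,1.3,1.47,1.57):
    k=np.array([.599,-.035,.134])+.0297*Y-.059*np.sin(th)*X+[0,0,.059*np.cos(th)]
    print(th,proj(d,k).round(1),proj(t,k).round(1))
    k0=np.array([.599,-.035,.134])-.0134*Y
print("init check .34",[proj(c,np.array([.599,-.035,.134])-.0134*Y-.059*np.sin(.34)*X+[0,0,.059*np.cos(.34)]).round(1) for c in (s0,t0)])
# knob depth
z=t["depth"][214:220,281:287]; c=[dep(t,u,v)[2] for u in range(281,287) for v in range(214,220)]; print("knob top z",np.max(c),np.median(c))
# anything else moved
df=np.abs(t["img"].astype(int)-t0["img"]).max(2); m=df[100:185,165:440]>60; print(m.sum())
```

```text
[ 0.54020159 -0.00809412  0.13785358] [np.float64(0.00037539301297430594), np.float64(0.0003753930129743148)]
-0.05756883372603385 0.02944502334301713 0.0038535823068357733 1.5039573483565407 0.05769766644476439
1.15 [239.4 154.2] [283.8 214.3]
1.3 [239.8 156.1] [283.8 215.9]
1.47 [240.2 158.7] [283.7 217.1]
1.57 [240.3 160.5] [283.6 217.3]
init check .34 [array([215.3, 150.3]), array([305.4, 194.2])]
knob top z 0.1447534859177012 0.14208681315742078
17
```

The triangulated angle is 1.50 rad. With the +0.7 px visible-cap bias from the start view it is about 1.57, and the knob top by depth is about 0.144 m, both consistent with home. One doubt is left: the firm stop came at the same height as the keep's crest. I'll press lightly once more farther out, clear of the keep, to settle it.

```bash
python3 -m pendant '[[[-4,0,0],[0,0,0]],[[-8,0,0],[0,0,0]],[[-8.7,0,2],[0,0,0]],[[-8.7,0,5],[0,0,0]],[[-8.7,0,8],[0,0,0]],[[-8.7,0,10],[0,0,0]],[[-8.7,0,11],[0,0,0]],[[-8.7,0,11.5],[0,0,0]],[[-8.7,0,11.5],[0,0,0]],[[-8.7,0,11.5],[0,0,0]]]'
python3 -m pendant '[[[0,0,0.1],[0,0,0]],[[0,0,0.2],[0,0,0]],[[0,0,0.3],[0,0,0]],[[0,0,0.3],[0,0,0]]]'
python3 -m pendant '[[[0,0,0.1],[0,0,0]],[[0,0,0.2],[0,0,0]],[[0,0,0.2],[0,0,0]]]'
```

```text
clock: 14.75
position: [0.538, -0.0079, 0.1656]
ee_rot: [[-0.999, -0.04, -0.005], [-0.04, 0.999, -0.0], [0.005, -0.0, -1.0]]
ft_force: [0.4, -0.4, 0.7]
grip_width: 0.0
clock: 15.08
position: [0.5384, -0.008, 0.1634]
ee_rot: [[-0.999, -0.04, -0.003], [-0.04, 0.999, -0.0], [0.003, -0.0, -1.0]]
ft_force: [0.7, -0.9, 0.2]
grip_width: -0.0001
clock: 15.33
position: [0.5382, -0.008, 0.1613]
ee_rot: [[-0.999, -0.04, -0.003], [-0.04, 0.999, -0.0], [0.003, -0.0, -1.0]]
ft_force: [-0.1, -0.1, -0.7]
grip_width: -0.0
```

```bash
python3 -m pendant '[[[0,0,0.1],[0,0,0]],[[0,0,0.15],[0,0,0]],[[0,0,0.15],[0,0,0]]]'
python3 -m pendant '[[[0,0,0.1],[0,0,0]],[[0,0,0.1],[0,0,0]],[[0,0,0.1],[0,0,0]]]'
```

```text
clock: 15.58
position: [0.5384, -0.008, 0.1606]
ee_rot: [[-0.999, -0.04, -0.003], [-0.04, 0.999, -0.0], [0.003, -0.0, -1.0]]
ft_force: [-2.3, 0.3, 4.5]
grip_width: -0.0002
clock: 15.83
position: [0.5384, -0.008, 0.1606]
ee_rot: [[-0.999, -0.04, -0.003], [-0.04, 0.999, -0.001], [0.003, -0.0, -1.0]]
ft_force: [-3.6, 0.4, 5.2]
grip_width: -0.0003
```

The same height and a rigid stop at about 5 N, well clear of the keep, so the stem is on the notch floor. I'll retreat, check and hand in.

```bash
python3 -m pendant '[[[0,0,-2],[0,0,0]],[[0,0,-5],[0,0,0]],[[0,0,-8],[0,0,0]],[[4,0,-10],[0,0,0]],[[8,0,-12],[0,0,0]],[[10,0,-12],[0,0,0]],[[10,0,-12],[0,0,0]],[[10,0,-12],[0,0,0]],[[10,0,-12],[0,0,0]]]'
python3 - <<'E'
from h import *
from workcell import manip,optics
d=optics.snapshot("scene");t=optics.snapshot("top")
a,b=red(d)[0],red(t)[0];print(a,b)
print(tri([(d,*a[0][1]),(t,*b[0][1])]))
cv2.imwrite("pics/s11.png",d["img"][:,:,::-1])
t0=load("top0"); print("bystander pixels changed",(np.abs(t["img"].astype(int)-t0["img"]).max(2)[100:185,165:440]>60).sum())
E
```

```text
clock: 16.58
position: [0.4393, -0.012, 0.2806]
ee_rot: [[-0.999, -0.04, -0.003], [-0.04, 0.999, -0.0], [0.003, -0.0, -1.0]]
ft_force: [0.6, -0.6, 0.1]
grip_width: -0.0001
[([236, 157, 9, 6, 45], [240.2, 159.9])] [([280, 213, 8, 8, 57], [283.6, 216.6])]
(array([ 0.5400861 , -0.00767164,  0.13725571]), [np.float64(8.811614563255716e-05), np.float64(8.811614563257739e-05)])
bystander pixels changed 14
```

View pics/s11.png

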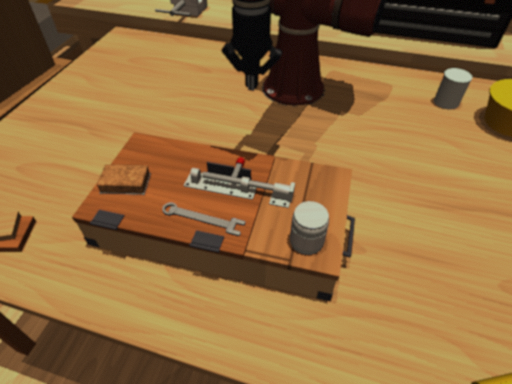

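The picture shows the bolt across, the handle down with its knob at (240,160), the arm clear, and the tin, wrench and sander where they were.

```bash
python3 -c "
from workcell import manip
print(manip.sign_off())"
```

```text
the job is handed in; nothing more can be done
None
```

The bolt is across in the receiver, the handle is down in the keep's notch, and I handed the job in at about 16.6 s with the arm clear of everything. No verdict came back.

**What I did:** I slid the bolt to about 0.0595 m by pushing the knob inside a loose 22 mm finger cage. Then I tipped the handle over with closed fingers and pressed it down in 1–3 mm steps.

**One correction:** the first press bore on the outer end of the knob at about 13 N and the tool slid outward. I lifted, moved farther in and pressed again. From there the handle sank at about 2 N.

**Last checks:**
- **Handle home:** two separate presses, at different distances out along the knob, both stopped firmly at a TCP height of 0.160 m, with 5–10 N. The level position predicts 0.161 m.
- **Camera angle:** the direct reading gave about 1.50 rad, only just above the 1.47 needed. Corrected for the upward bias seen in the first view, it comes to about 1.57 rad, which fits the knob height from depth (about 0.144 m).
- **Things on the chest:** the tin, wrench and sander show no visible movement.

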